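Bring the inner zone of a two-zone hob up to the outer one

TASK

The outer zone of the two-zone hob is already set and the inner zone is off. Slide the child-lock tab fully open, then press the small inner knob in and turn it up until its pointer lines up with the pointer of the outer ring below it, so that both zones run at the same heat. Leave the outer ring at its setting, and do not shift the cup on the hob or the shaker, spoon and thermometer lying round it.

Things in the scene. Friction and masses are not known exactly. Their poses are not given: they have to be found in the camera images.
- hob: Steel two-zone table hob, 330 x 270 x 88 mm, fixed. Origin: centre of its underside, on the table; z up, x to its rear. Its control panel at the front slopes 30 degrees, facing up and to the hob's -x. Panel axes: out = (-0.5, 0, 0.866), up-slope = (0.866, 0, 0.5), left = (0, 1, 0) in hob axes. The knobs' common axis runs along out, through hob point (-0.103, -0.040, 0.054) on the panel
- knob_grip (a point): Point on the axis of the small inner knob, half-way up its grip, 40 mm out from the panel; point z = panel out. The grip is a round fluted cylinder of 30 mm diameter from 25 to 50 mm out from the panel, any pinch angle will do. Below it a 38 mm wide, 3 mm thick skirt (22 to 25 mm out), then a thin shaft; the outer ring's top is 14 mm out
- inner_knob (a joint): Angle of the inner knob, rad: 0 = off (pointer up-slope), grows clockwise seen from outside, to 4.1. At off a hidden gate stops it after 0.04: press it about 6 mm in (5 mm just clears, firm stop at 7; spring 5 N rising to 8.5 N) and keep it pressed until past 0.6; beyond that it turns unpressed, stays where left and springs back out when let go. Friction 0.04 N m
- inner_pointer (a point): Tip of the inner knob's pointer: a short nib with a white line on its skirt, 22 mm from the axis and 23.5 mm out from the panel (a dark line on the knob's bright cap points the same way). Site x = from the axis to the pointer, z = panel out; moves with the knob
- outer_ring (a joint): Angle of the outer ring, rad, same zero and sense as inner_knob: equal values mean that the pointers line up. Starts anywhere from 1.9 to 2.8. It turns at a slight touch (friction 0.015 N m). The ring is 61 mm in diameter and 14 mm high on the panel, under the inner knob
- outer_pointer (a point): The outer ring's pointer: a nib on its rim with a white line, 30 mm from the axis, 14 mm out from the panel. Site x = from the axis to the pointer, z = panel out; turns with the ring
- lock_tab (a point): Centre of the child-lock slide's tab, 56 mm left of the knob axis when shut, 29 mm out from the panel. The tab is an upright block 12 x 12 mm, from 14 to 39 mm out; below it a 26 mm wide track, 14 mm high. A flat steel tongue, 12 mm wide and 17 to 21 mm out, runs from it to under the inner knob's skirt and lets the knob be pressed only 1 mm while shut
- lock_slide (a joint): Travel of the child-lock slide, m: 0 = shut, grows as the tab slides to the panel's left, away from the knob, along the panel; 0.020 = fully open, at its stop. Friction 1.5 N; it stays where it is left
- mould_cup_a: Dark steel baking cup with a crust, 129 mm wide, 101 high, standing on the hob's glass plate; origin at the centre of its underside. (Not listed, fixed: a two-cup press, up to 0.4 m high, stands right of the hob, between y = -0.33 and 0.09 beyond x = 0.44)
- salt_shaker: Glass shaker with a grey cap, 44 mm wide, 90 high, standing on the table left of the hob; origin at the centre of its underside
- measure_spoon_0: Small steel measuring spoon, 107 x 46 x 14 mm, lying on the table near the front edge; origin at the centre of its underside
- probe_thermometer: Dial probe thermometer, 66 x 151 x 10 mm, lying on the table in front of the hob; origin at the centre of its underside

How it is judged:
By the outcome, as a careful person would: the job done as asked, in the order asked, and still so for the second after the job is handed in, with the robot touching nothing.
It also fails if it takes over 61 s, if anything falls off the work surface, if the arm or the gripper's body presses on something with over 40 N, if the wrist force passes 120 N, or if a joint passes its speed limit or range.

ROBOT

A 7-joint arm with a two-finger parallel gripper is mounted at the origin on a cart in front of the work surface, level with it; the furniture and walls round the work are solid. World frame = base frame: x ahead of the robot, y to its left, z up, the work surface at z = 0. Lengths are in m, angles in rad, forces in N, time in s.
With the tool pointing down it reaches from about 0.4 to 0.875 m from the base axis. Payload 19.3 kg.
Tool frame: the origin (TCP) lies between the finger pads; the fingertips stand 11 mm ahead of it and the grasp point (between the pads) lies 8 mm behind it; z points along the fingers, y is the line along which they close (so a half turn about z gives the same grasp; the last joint's range is limited). The gripper opens to 85 mm and grips with 20 to 120 N. Pads are 22 mm wide; open, the fingers measure 114 mm over their backs; the gripper's body (76 mm by 85 mm) begins 54 mm behind the grasp point. The pads swing forward as they close: fully open they stand 13 mm farther back than shut.
Start: joints at [1.238, 0.521, -0.036, 1.599, 0.021, 1.021, -0.113], TCP at [0.162, -0.604, 0.242] pointing down, gripper open.
Joint ranges: [-2.91, 2.91], [-0.3, 2.13], [-1.5, 1.42], [0.17, 2.43], [-1.26, 4.41], [0.16, 1.93], [-2.52, 2.52]. Speed limits (rad/s): [1.89, 1.89, 2.39, 2.39, 3.01, 3.01, 3.01].

INTERFACE

Orientations are given as a unit quaternion [w, x, y, z].
In Python, from bench import bot gives the robot as it stands. Calls block until the motion is done:
- bot.reach(position, orientation): joint-space move of the TCP to a pose.
- bot.move_l(position, rot=None, speed=0.15, f_stop=None): straight line of the TCP; rot=None keeps the orientation; speed is the mean speed in m/s. With f_stop (N) it stops when the force on the tool has changed by that much, and returns True; else False.
- bot.move_joints(angles): joint-space move.
- bot.grip(opening, newtons=None): finger opening in m; newtons is the grip in N (None keeps the last); returns when the fingers have stopped.
- bot.dwell(seconds).
- bot.inverse_kinematics(position, orientation): joint angles nearest the present ones, or None.
- bot.read_state(): the state.
- bot.read_camera(name): name is "scene" or "top" or "wrist"; returns the picture (400x640x3 uint8, blue, green, red); there is no depth.
- bot.camera_model(name): a dict with "camera_matrix" (3x3 intrinsics, pixels), "T" (4x4, takes a point from camera to world coordinates). Camera axes: x right, y down, z forward; pixel columns grow to the right and rows downward; lengths in m; the calibration is good to about 2 mm. A picture is of the moment at which its call begins: read the wrist's pose just before it. camera_model takes no time and is no camera call; for the wrist camera it gives the pose at the moment of the call.
A pose or a line that the arm cannot do raises bot.PlanningError and nothing moves.
- bot.sign_off(): hands the job in; it is judged then, once.
The state is a dict: "t": time; "q": joint angles; "qvel": joint speeds; "tau": joint torques, N m; "ee_pos": TCP position; "orientation": TCP orientation; "force": force on the tool from outside, world axes, zero at the start; "wrist_torque": the same for the moment, N m; "finger_gap": finger opening in m; "finger_force": force on a finger pad.
Only numpy, scipy, OpenCV 4.12 (cv2) and the standard library are available. Lean on these libraries where they do the work, as an engineer would, in place of code of your own. Each camera call takes 0.05 s, during which the arm holds its last target. There are 200 camera calls.

## Working session

There is one attempt and no reset: what is moved stays moved. The work goes in short steps, each a Python script; the robot and the scene stay as the last script left them, time stands still between calls to the robot, and variables do not carry over. Pictures are saved under pics/ and viewed, at most 10 in all, crops included, and the job is handed in when it is done.

```bash
ls; mkdir -p pics; python3 - <<'E'
from bench import bot
import cv2,numpy as np
for n in ("scene","top"):
    im=bot.read_camera(n); cv2.imwrite(f"pics/{n}0.png",im)
    m=bot.camera_model(n); print(n,np.round(m["camera_matrix"],1).tolist(),np.round(m["T"],3).tolist())
s=bot.read_state(); print(s["t"],s["ee_pos"],s["orientation"],s["finger_gap"])
E
```

```text
pics
scene [[451.8, 0.0, 307.3], [0.0, 451.8, 196.0], [0.0, 0.0, 1.0]] [[-0.532, -0.476, 0.7, -0.223], [-0.846, 0.317, -0.428, 0.765], [-0.018, -0.82, -0.572, 0.679], [0.0, 0.0, 0.0, 1.0]]
top [[416.5, 0.0, 320.3], [0.0, 416.5, 195.7], [0.0, 0.0, 1.0]] [[-0.024, -0.994, 0.104, 0.417], [-1.0, 0.023, -0.003, 0.35], [0.001, -0.104, -0.995, 0.935], [0.0, 0.0, 0.0, 1.0]]
0.1 [ 0.16225781 -0.60329145  0.24181122] [-4.74112796e-04  9.91381346e-01  1.31006843e-01 -9.85934365e-05] 0.08533056830409497
```

View pics/scene0.png

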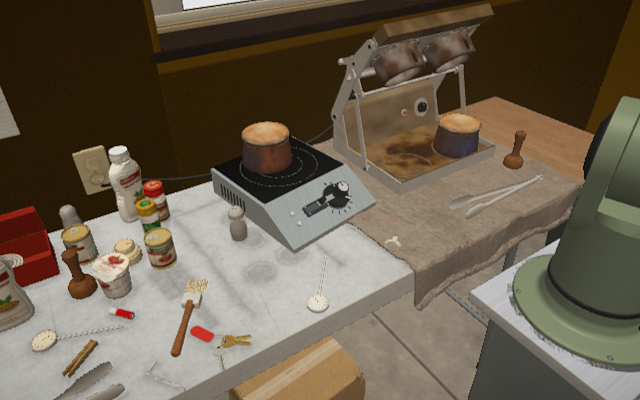

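View pics/top0.png

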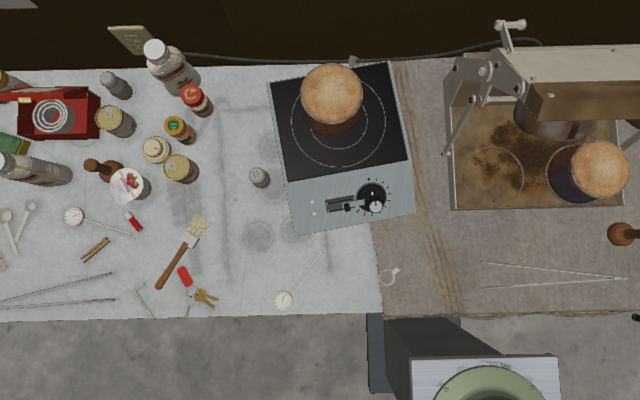

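The scene view shows the knob at about (343,187), the lock tab at about (310,210), the front bottom corners at about (297,250) and (376,202), and the shaker at (237,222). In the top view the knob is at about (373,197), the tab at about (335,206), and the hob outline runs (293,235), (416,212), (390,62), (268,80). I'll fit the hob pose coarsely and then look with the wrist camera.

```bash
cat > h.py <<'E'
from bench import bot
import cv2,numpy as np
from scipy.optimize import least_squares
from scipy.spatial.transform import Rotation as R
OUT=np.array([-.5,0,.866]);UP=np.array([.866,0,.5]);LEFT=np.array([0,1.,0]);K0=np.array([-.103,-.04,.054])
def pan(o,u=0,l=0): return K0+o*OUT+u*UP+l*LEFT
def proj(m,P):
    T=np.array(m["T"]);c=(np.atleast_2d(P)-T[:3,3])@T[:3,:3]
    p=c@np.array(m["camera_matrix"]).T; return p[:,:2]/p[:,2:]
def hob(p,P): return R.from_euler('z',p[2]).apply(P)+[p[0],p[1],p[3] if len(p)>3 else 0]
def tri(obs): # [(model,uv)]
    A=[];b=[]
    for m,uv in obs:
        T=np.array(m["T"]);d=T[:3,:3]@np.linalg.solve(np.array(m["camera_matrix"]),[*uv,1]);d/=np.linalg.norm(d)
        M=np.eye(3)-np.outer(d,d);A.append(M);b.append(M@T[:3,3])
    return np.linalg.lstsq(np.vstack(A),np.hstack(b),rcond=None)[0]
def quat(r): q=r.as_quat();return [q[3],q[0],q[1],q[2]]
def toolrot(yaw,roll=0,tilt=np.pi/6):
    # tool z = -out (tilt=30deg) ; roll=0: tool y = panel left
    z=np.array([np.sin(tilt),0,-np.cos(tilt)]);y=LEFT;x=np.cross(y,z)
    return R.from_euler('z',yaw)*R.from_matrix(np.c_[x,y,z])*R.from_euler('z',roll)
E
python3 - <<'E'
from h import *
S,T=bot.camera_model("scene"),bot.camera_model("top")
k=tri([(S,(343,187)),(T,(373,197))]);t=tri([(S,(310,210)),(T,(335,206))]);print("knob",k,"tab",t)
P=np.array([[-.165,.135,.0],[-.165,-.135,0],[.165,.135,.088],[.165,-.135,.088]])
uvT=np.array([(293,235),(416,212),(268,80),(390,62)])
f=lambda p:(proj(T,hob(p,P))-uvT).ravel()
s=least_squares(f,[.6,.3,.1]);print(s.x,np.round(s.fun,1)); p=s.x
print("knob cap",hob(p,pan(.05)),"tab",hob(p,pan(.039,0,.056)),proj(S,hob(p,pan(.05))),proj(T,hob(p,pan(.05))))
w=bot.camera_model("wrist");st=bot.read_state()
r=R.from_quat(np.array(st["orientation"])[[1,2,3,0]]);Tc=np.array(w["T"])
print("cam in tool",r.inv().apply(Tc[:3,3]-st["ee_pos"]),(r.inv()*R.from_matrix(Tc[:3,:3])).as_matrix().round(3).tolist(),w["camera_matrix"])
p=np.array([*p[:2],p[2]])
for d in (.18,.25):
  for roll in np.arange(-4,5)*np.pi/4:
    try: q=bot.inverse_kinematics(hob(p,pan(d)),quat(toolrot(p[2],roll)))
    except Exception as e: q=repr(e)
    print(d,round(roll,2),None if q is None else np.round(q,2))
E
```

```text
knob [0.49669748 0.23321807 0.08210909] tab [0.48791773 0.31963082 0.05541228]
[0.60980827 0.29714803 0.15245161] [ 2.2  0.6 -2.4  2.5 -1.8  0.2  2.  -3.3]
knob cap [0.48936731 0.23817365 0.0973    ] tab [0.48629926 0.29435939 0.087774  ] [[340.22086215 183.79040647]] [[374.634929   201.84692863]]
cam in tool [ 0.07610446 -0.00057522 -0.13247501] [[0.001, -0.954, -0.301], [1.0, 0.001, -0.0], [0.0, -0.301, 0.954]] [[358.88306154   0.         317.31932394]
 [  0.         358.88306154 195.73804893]
 [  0.           0.           1.        ]]
0.18 -3.14 [-1.73  0.47  1.2   2.41 -1.2   0.2  -0.95]
0.18 -2.36 [ 0.22  0.44 -1.27  2.33  1.37  0.79  2.05]
0.18 -1.57 [ 0.22  0.44 -1.27  2.33  1.37  0.79  1.26]
0.18 -0.79 [-0.07  0.29 -0.87  2.34  1.3   0.58  0.51]
0.18 0.0 [-0.07  0.29 -0.87  2.34  1.3   0.58 -0.27]
0.18 0.79 [-0.07  0.29 -0.87  2.34  1.3   0.58 -1.06]
0.18 1.57 [-0.43  0.22 -0.45  2.36  1.23  0.45 -1.8 ]
0.18 2.36 [-0.98  0.2   0.18  2.38  1.13  0.31 -2.5 ]
0.18 3.14 [-1.73  0.47  1.2   2.41 -1.2   0.2  -0.95]
0.25 -3.14 None
0.25 -2.36 [ 0.33  0.14 -1.28  2.32  0.96  0.61  2.39]
0.25 -1.57 [ 0.33  0.14 -1.28  2.32  0.96  0.61  1.6 ]
0.25 -0.79 [ 0.15  0.1  -1.08  2.32  0.91  0.56  0.86]
0.25 0.0 [ 0.15  0.1  -1.08  2.32  0.91  0.56  0.08]
0.25 0.79 [ 0.15  0.1  -1.08  2.32  0.91  0.56 -0.71]
0.25 1.57 [-0.04  0.07 -0.87  2.33  0.87  0.54 -1.46]
0.25 2.36 [-0.66  0.03 -0.24  2.35  0.81  0.5  -2.21]
0.25 3.14 None
```

```bash
python3 - <<'E'
from h import *
st=bot.read_state();o=np.array(st["orientation"])
for P in [(.16,-.55,.48),(.1,-.42,.48),(.3,-.28,.48),(.35,-.2,.5),(.4,0,.5),(.38,.2,.4)]:
    for nm,q in (("cur",o),("down-y0",quat(toolrot(.0,0,0))),("tilt0",quat(toolrot(.0,-.8))),("tilt.15",quat(toolrot(.15,-1.57)))):
        a=bot.inverse_kinematics(P,q);print(P,nm,None if a is None else np.round(a,2))
E
```

```text
(0.16, -0.55, 0.48) cur [ 1.2   0.29 -0.03  1.36  0.01  1.5  -0.13]
(0.16, -0.55, 0.48) down-y0 [ 1.96  0.51 -1.27  1.32  0.49  1.65  2.34]
(0.16, -0.55, 0.48) tilt0 [ 1.1   0.27  0.48  1.52 -0.66  1.41 -2.23]
(0.16, -0.55, 0.48) tilt.15 [ 1.27  0.3   0.26  1.45 -0.6   1.47 -1.38]
(0.1, -0.42, 0.48) cur [ 1.24  0.02 -0.04  1.68  0.    1.45 -0.11]
(0.1, -0.42, 0.48) down-y0 None
(0.1, -0.42, 0.48) tilt0 [ 1.16  0.    0.42  1.8  -0.54  1.38 -2.22]
(0.1, -0.42, 0.48) tilt.15 [ 1.35  0.06  0.23  1.74 -0.53  1.45 -1.32]
(0.3, -0.28, 0.48) cur [ 0.82 -0.01 -0.21  1.71 -0.    1.44 -0.7 ]
(0.3, -0.28, 0.48) down-y0 [ 1.28  0.01 -0.67  1.69  0.    1.44  2.18]
(0.3, -0.28, 0.48) tilt0 [ 2.13 -0.26 -0.92  1.94 -0.74  1.24 -2.5 ]
(0.3, -0.28, 0.48) tilt.15 [ 0.96 -0.15 -0.    1.94 -0.51  1.15 -1.88]
(0.35, -0.2, 0.5) cur [ 0.71 -0.03 -0.33  1.67 -0.01  1.49 -0.92]
(0.35, -0.2, 0.5) down-y0 [ 1.09 -0.01 -0.69  1.66 -0.01  1.49  1.97]
(0.35, -0.2, 0.5) tilt0 None
(0.35, -0.2, 0.5) tilt.15 [ 0.87 -0.23 -0.16  1.95 -0.48  1.11 -2.14]
(0.4, 0, 0.5) cur [ 0.65 -0.02 -0.77  1.66 -0.01  1.49 -1.42]
(0.4, 0, 0.5) down-y0 [ 0.84 -0.01 -0.95  1.66 -0.01  1.49  1.46]
(0.4, 0, 0.5) tilt0 None
(0.4, 0, 0.5) tilt.15 None
(0.38, 0.2, 0.4) cur [ 0.58  0.24 -1.4   1.8   0.24  1.31 -2.18]
(0.38, 0.2, 0.4) down-y0 [ 0.36  0.14 -1.08  1.8   0.13  1.27  0.82]
(0.38, 0.2, 0.4) tilt0 [-0.11 -0.18 -0.68  2.13  0.36  0.81  1.36]
(0.38, 0.2, 0.4) tilt.15 [-0.83 -0.2  -0.04  2.18  0.46  0.81  2.16]
```

```bash
cat >> h.py <<'E'
P0=np.array([.6098,.2971,.1525])
def shot(name):
    m=bot.camera_model("wrist");im=bot.read_camera("wrist");cv2.imwrite(f"pics/{name}.png",im)
    np.savez(f"pics/{name}.npz",T=m["T"],camera_matrix=m["camera_matrix"]);return im
E
python3 - <<'E'
from h import *
st=bot.read_state();o=np.array(st["orientation"])
bot.reach((.1,-.42,.48),o)
bot.move_joints([0.3,0.02,-0.87,1.68,0,1.45,-.2]);s=bot.read_state();print(s["t"],s["ee_pos"])
bot.reach(hob(P0,pan(.18)),quat(toolrot(P0[2],0)));shot("w1")
bot.reach(hob(P0,pan(.18)),quat(toolrot(P0[2],-1.57)));shot("w2")
s=bot.read_state();print(s["t"],s["q"],s["force"])
a,b=[cv2.imread(f"pics/{n}.png") for n in("w1","w2")]
E
```

```text
3.6083 [0.3728624  0.17367304 0.48119843]
6.3917 [ 0.03259981  0.32102244 -0.9955179   2.33688933  1.31739098  0.63047513
  1.28649275] [0.95643359 0.8926124  0.82633884]
```

View pics/w1.png

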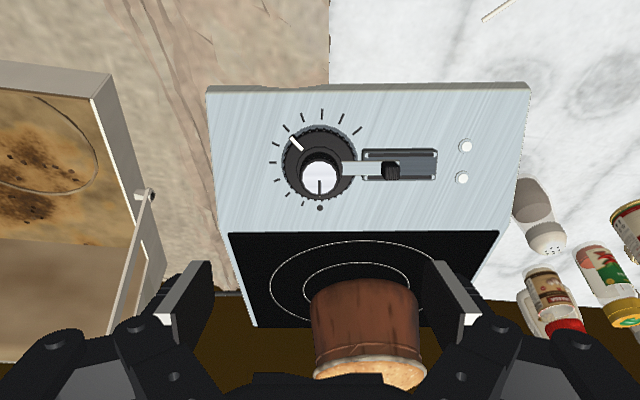

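View pics/w2.png

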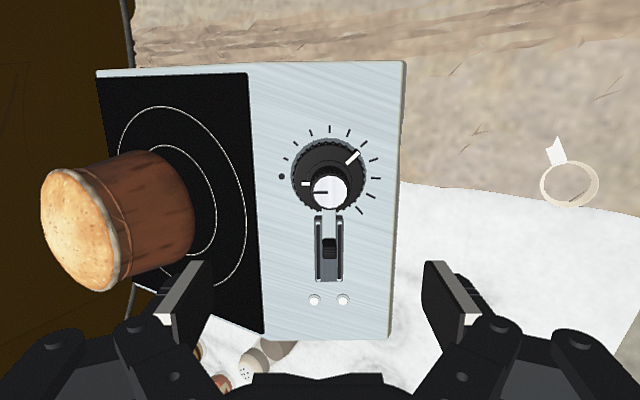

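Wrist view 1: cap centre at about (319,174), ring pointer from (289,136) to (302,150), tab at about (392,171). Wrist view 2: cap at about (330,191), ring pointer from (346,163) to (360,151), tab at about (330,248). Next I'll fit the pose and rectify both views onto the panel.

```bash
python3 - <<'E'
from h import *
W=[dict(np.load(f"pics/{n}.npz")) for n in("w1","w2")];I=[cv2.imread(f"pics/{n}.png") for n in("w1","w2")]
cap=tri([(W[0],(319,174)),(W[1],(330,191))]);tab=tri([(W[0],(392,171)),(W[1],(330,248))])
print("cap",cap,"tab",tab,"dist",np.linalg.norm(cap-tab))
# bright cap centroid
for i,(m,c) in enumerate(zip(W,[(319,174),(330,191)])):
    g=I[i][c[1]-22:c[1]+23,c[0]-22:c[0]+23].min(2);n,l,s,ce=cv2.connectedComponentsWithStats((g>190).astype(np.uint8));j=l[l.shape[0]//2-6,l.shape[1]//2-3] or 1+np.argmax(s[1:,4]);print("capcc",ce[j]+np.array(c)-22,s[j])
O=[]
P=np.array([pan(.05),pan(.039,0,.056),[-.044,.135,.088],[-.044,-.135,.088]])
uv=[np.array([(319,174),(392,171),(499,230),(228,232)]),np.array([(330,191),(330,248),(264,335),(246,72)])]
f=lambda p:np.ravel([(proj(m,hob(p,P))-u)*np.array([[1.],[.7],[.5],[.5]]) for m,u in zip(W,uv)])
for z in (0,1):
    s=least_squares(f,[*P0]+[0]*z);print(s.x,np.round(s.fun,1).reshape(2,4,2).tolist())
p=least_squares(f,P0).x
out=[]
for m,im in zip(W,I):
    sc=4000 # px/m ; image x=right.. use view from outside: right=-left, up=up
    l,u=np.array([[.09,.045],[-.045,.045],[-.045,-.045],[.09,-.045]]).T
    src=proj(m,hob(p,np.array([pan(.014,b,a) for a,b in zip(l,u)]))).astype(np.float32)
    dst=np.array([[(.09-a)*sc,(.045-b)*sc] for a,b in zip(l,u)],np.float32)
    out.append(cv2.warpPerspective(im,cv2.getPerspectiveTransform(src,dst),(540,360),flags=cv2.INTER_CUBIC))
v=np.vstack(out);v=cv2.resize(v,None,fx=.83,fy=.83);cv2.imwrite("pics/rect.png",v)
E
```

```text
cap [0.47960568 0.23846121 0.09334827] tab [0.47880099 0.29553331 0.08011035] dist 0.05859278349072675
capcc [319.03190184 176.77423313] [  6  10  34  32 815]
capcc [330.30555556 191.3030303 ] [  6   7  33  32 792]
[0.59730317 0.29762618 0.16233906] [[[-0.3, 2.1], [-0.1, 0.6], [5.0, 1.2], [-5.3, 1.4]], [[0.8, 0.3], [0.2, 3.3], [-0.7, 3.3], [-1.1, -5.5]]]
[ 0.60410739  0.30147102  0.16582971 -0.01052447] [[[2.7, -0.5], [-0.3, -1.2], [3.0, -1.1], [-2.1, -0.7]], [[-1.3, -1.6], [-1.0, 0.4], [-0.1, 0.3], [-0.4, -3.4]]]
```

View pics/rect.png

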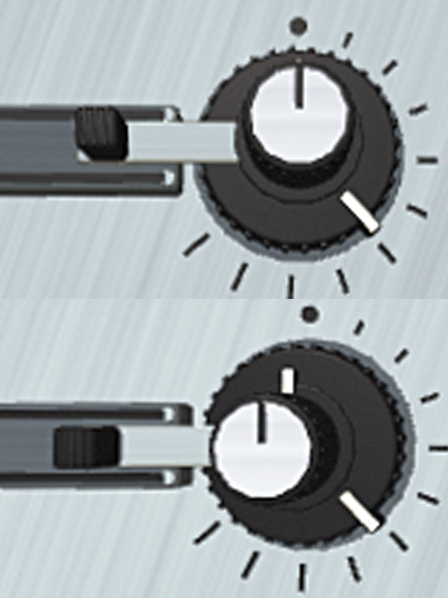

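In the rectified views the ring is centred within about 2 mm of the fit and the inner pointer is at 0. The outer pointer reads about 136° ≈ 2.38 rad clockwise, and the tab is shut. Now I'll open the tab by pinching it across the slope.

```bash
sed -i 's/^P0=.*/P0=np.array([.5973,.2976,.1623])/' h.py; python3 - <<'E'
from h import *
W=[dict(np.load(f"pics/{n}.npz")) for n in("w1","w2")]
print("cap tri",tri([(W[0],(319.5,177.5)),(W[1],(330,191.5))]),"fit",hob(P0,pan(.05)))
q=quat(toolrot(P0[2],-1.57))
bot.grip(.04,20)
bot.move_l(hob(P0,pan(.09,0,.056)),rot=q,speed=.12)
print(bot.move_l(hob(P0,pan(.033,0,.056)),speed=.06,f_stop=12))
bot.grip(.0,20);s=bot.read_state();print("gap",s["finger_gap"],s["finger_force"],s["force"],s["t"])
im=shot("w3")
E
```

```text
cap tri [0.47809036 0.23793297 0.09771431] fit [0.47744568 0.23744235 0.0973    ]
False
gap 0.011539609753677066 25.445999801158905 [2.62019406 1.33430082 5.70200816] 9.3583
```

View pics/w3.png

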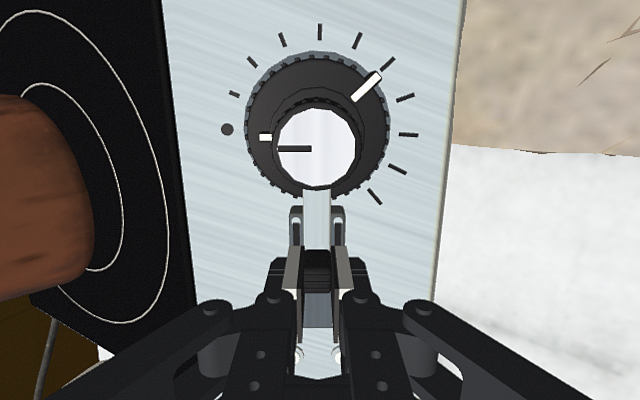

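The tab is pinched at about (317,272), with a gap of 11.5 mm against its 12 mm width, and the cap height matches to 0.5 mm. Now I'll slide it left to the stop.

```bash
python3 - <<'E'
from h import *
a=np.array(bot.read_state()["ee_pos"])
print(bot.move_l(hob(P0,pan(.033,0,.056+.026)),speed=.03,f_stop=12))
s=bot.read_state();d=np.array(s["ee_pos"])-a;print("moved",d@R.from_euler('z',P0[2]).apply(LEFT),s["force"],s["finger_gap"],s["t"])
bot.grip(.04,20)
bot.move_l(hob(P0,pan(.10,0,.07)),speed=.12)
bot.move_l(hob(P0,pan(.18,0,.0)),speed=.15);shot("w4");print(bot.read_state()["t"])
W=dict(np.load("pics/w4.npz"));im=cv2.imread("pics/w4.png")
x,y=proj(W,hob(P0,pan(.03,0,.03)))[0].astype(int)
cv2.imwrite("pics/w4c.png",cv2.resize(im[y-100:y+100,x-100:x+100],None,fx=3,fy=3,interpolation=cv2.INTER_CUBIC));print(x,y)
E
```

```text
True
moved 0.02016841636218537 [-0.96917273 -2.73979283  9.22658776] 0.011075390336331776 10.1
12.1167
317 215
```

View pics/w4c.png

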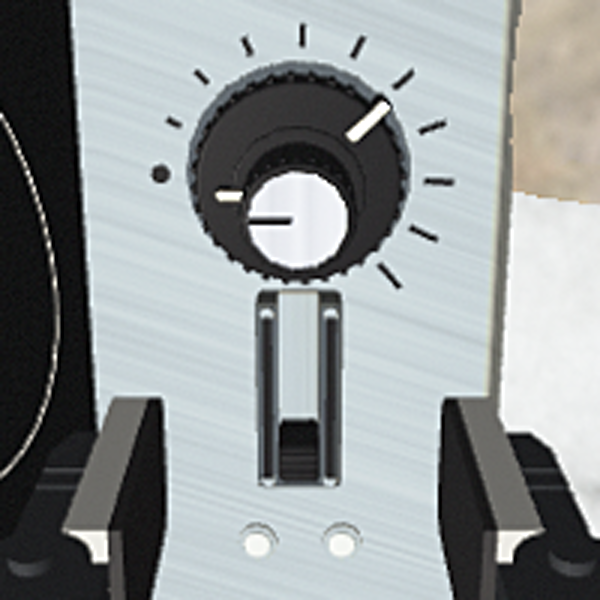

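The tab moved 20.2 mm to its stop, and the crop shows it at the far end of the track (298,440), with the tongue clear of the ring. Next I'll measure the ring pointer angle numerically from all four wrist views.

```bash
cat >> h.py <<'E'
def rectify(m,im,o,sc=8000,h=.045):
    c=[(h,h),(-h,h),(-h,-h),(h,-h)] # (left,up)
    src=proj(m,hob(P0,np.array([pan(o,u,l) for l,u in c]))).astype(np.float32)
    n=int(2*h*sc);dst=np.array([[(h-l)*sc,(h-u)*sc] for l,u in c],np.float32)
    return cv2.warpPerspective(im,cv2.getPerspectiveTransform(src,dst),(n,n),flags=cv2.INTER_CUBIC)
def blobs(m,im,o,thr=190,rmin=12,rmax=34,sc=8000,h=.045):
    r=rectify(m,im,o,sc,h);g=(r.min(2)>thr).astype(np.uint8);n,l,s,c=cv2.connectedComponentsWithStats(g);out=[]
    for i in range(1,n):
        yy,xx=np.nonzero(l==i);P=np.c_[xx/sc-h,h-yy/sc]*1000
        ce=P.mean(0);rad=np.hypot(*ce)
        if s[i,4]<300 or s[i,4]>6000 or not rmin<rad<rmax: continue
        w,v=np.linalg.eigh(np.cov(P.T));d=v[:,1]*np.sign(v[:,1]@ce)
        out.append(dict(area=s[i,4]/sc**2*1e6,c=ce.round(1),rad=round(rad,1),ang=round(np.arctan2(*ce)%6.2832,3),dir=round(np.arctan2(*d)%6.2832,3),len=np.sqrt(12*w[1]).round(1),wid=np.sqrt(12*w[0]).round(1)))
    return out
E
python3 - <<'E'
from h import *
for n in ("w1","w2","w3","w4"):
    W=dict(np.load(f"pics/{n}.npz"));im=cv2.imread(f"pics/{n}.png")
    for o in (.014,.0235): 
        for b in blobs(W,im,o): print(n,o,b)
E
```

```text
w1 0.014 {'area': np.float64(39.375), 'c': array([ 18.2, -18.5]), 'rad': np.float64(26.0), 'ang': np.float64(2.364), 'dir': np.float64(2.399), 'len': np.float64(13.7), 'wid': np.float64(2.9)}
w1 0.0235 {'area': np.float64(36.96875), 'c': array([ 17.6, -20.1]), 'rad': np.float64(26.7), 'ang': np.float64(2.421), 'dir': np.float64(2.397), 'len': np.float64(13.3), 'wid': np.float64(2.8)}
w2 0.014 {'area': np.float64(19.15625), 'c': array([-3.4, 20.3]), 'rad': np.float64(20.6), 'ang': np.float64(6.117), 'dir': np.float64(0.011), 'len': np.float64(6.8), 'wid': np.float64(2.8)}
w2 0.014 {'area': np.float64(40.59375), 'c': array([ 18.2, -19. ]), 'rad': np.float64(26.3), 'ang': np.float64(2.376), 'dir': np.float64(2.378), 'len': np.float64(13.9), 'wid': np.float64(2.9)}
w2 0.0235 {'area': np.float64(18.171875), 'c': array([-0.8, 19.9]), 'rad': np.float64(20.0), 'ang': np.float64(6.242), 'dir': np.float64(0.001), 'len': np.float64(6.6), 'wid': np.float64(2.7)}
w2 0.0235 {'area': np.float64(38.015625), 'c': array([ 20.1, -18.1]), 'rad': np.float64(27.0), 'ang': np.float64(2.302), 'dir': np.floa
[... 901 characters left out ...]
 np.float64(21.0), 'ang': np.float64(6.124), 'dir': np.float64(6.276), 'len': np.float64(6.8), 'wid': np.float64(2.2)}
w4 0.014 {'area': np.float64(40.484375), 'c': array([ 18.1, -18.7]), 'rad': np.float64(26.1), 'ang': np.float64(2.374), 'dir': np.float64(2.382), 'len': np.float64(13.9), 'wid': np.float64(2.9)}
w4 0.0235 {'area': np.float64(13.90625), 'c': array([-0.8, 20.1]), 'rad': np.float64(20.1), 'ang': np.float64(6.242), 'dir': np.float64(6.267), 'len': np.float64(6.6), 'wid': np.float64(2.1)}
w4 0.0235 {'area': np.float64(37.859375), 'c': array([ 19.9, -18.2]), 'rad': np.float64(27.0), 'ang': np.float64(2.31), 'dir': np.float64(2.383), 'len': np.float64(13.5), 'wid': np.float64(2.8)}
```

```bash
python3 - <<'E'
from h import *
q=quat(toolrot(P0[2],-1.57));n=R.from_euler('z',P0[2]).apply(OUT)
bot.grip(.055,40)
bot.move_l(hob(P0,pan(.08)),rot=q,speed=.15)
print("hit",bot.move_l(hob(P0,pan(.039)),speed=.06,f_stop=12))
bot.grip(.0,40);s=bot.read_state();f0=np.array(s["force"]);print("gap",s["finger_gap"],s["finger_force"],f0,s["t"])
a=np.array(s["ee_pos"]);print("hit",bot.move_l(hob(P0,pan(.039-.0075)),speed=.02,f_stop=25))
s=bot.read_state();print("pressed",(np.array(s["ee_pos"])-a)@n,"F out",(np.array(s["force"])-f0)@n,s["t"])
qi=bot.inverse_kinematics(hob(P0,pan(.039-.0075)),q);print("dq",np.round(qi-np.array(s["q"]),4),s["q"][6])
E
```

```text
hit False
gap 0.028131371374984056 39.043340370990336 [ 1.28155707 -0.6395392   5.82837471] 14.4083
hit True
pressed -0.006895856752303202 F out 9.66025195068006 14.8083
dq [ 0.0001  0.0023  0.001   0.0001 -0.0002 -0.0012  0.0001] 0.9400071485668076
```

The knob is held (gap 28 mm) and pressed 6.9 mm, reacting with about 9.7 N. Now I'll turn it.

```bash
python3 - <<'E'
from h import *
n=R.from_euler('z',P0[2]).apply(OUT);q=np.array(bot.read_state()["q"]);q0=q[6]
def rep(k):
    s=bot.read_state();print(k,"turn",round(q0-s["q"][6],3),"out",round((np.array(s["ee_pos"])-hob(P0,pan(0)))@n,4),"F",round(np.array(s["force"])@n,1),"T",round(np.array(s["wrist_torque"])@n,3),s["finger_gap"],s["t"])
rep(0)
for d in (.1,.5,1.0):
    q[6]=q0-d;bot.move_joints(q);rep(d)
s=bot.read_state()
bot.move_l(np.array(s["ee_pos"])+.0065*n,speed=.03);rep("out")
q=np.array(bot.read_state()["q"]);q[6]=q0-2.36;bot.move_joints(q);rep("end")
np.save("q0.npy",q0);m=shot("w5")
W=dict(np.load("pics/w5.npz"))
for o in(.014,.0235):
    for b in blobs(W,m,o): print(o,b)
E
```

```text
0 turn 0.0 out 0.0324 F 14.1 T -0.054 0.028057792852192807 14.8083
0.1 turn 0.101 out 0.0328 F 7.6 T -0.04 0.028359379564454557 15.0583
0.5 turn 0.5 out 0.0328 F 7.8 T -0.041 0.027980391775212263 15.5417
1.0 turn 1.0 out 0.0328 F 7.6 T -0.072 0.02841424282705322 16.1083
out turn 0.992 out 0.0395 F 3.9 T -0.015 0.028071449498149586 16.4833
end turn 2.361 out 0.0395 F 4.0 T -0.062 0.02854446353541575 17.7667
0.014 {'area': np.float64(26.546875), 'c': array([ 20. , -19.8]), 'rad': np.float64(28.1), 'ang': np.float64(2.351), 'dir': np.float64(2.429), 'len': np.float64(9.8), 'wid': np.float64(2.8)}
0.0235 {'area': np.float64(14.125), 'c': array([-3. , 31.7]), 'rad': np.float64(31.9), 'ang': np.float64(6.189), 'dir': np.float64(1.299), 'len': np.float64(5.9), 'wid': np.float64(3.2)}
0.0235 {'area': np.float64(13.65625), 'c': array([30.4, -2.7]), 'rad': np.float64(30.6), 'ang': np.float64(1.658), 'dir': np.float64(0.276), 'len': np.float64(5.9), 'wid': np.float64(3.2)}
0.0235 {'area': np.float64(23.34375), 'c': array([ 15.5, -21.8]), 'rad': np.float64(26.7), 'ang': np.float64(2.523), 'dir': np.float64(2.43), 'len': np.float64(9.2), 'wid': np.float64(2.6)}
```

View pics/w5.png

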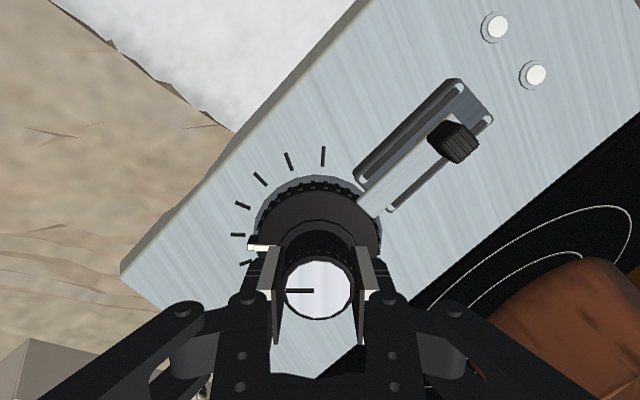

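The cap line has followed the turn and now points image-left, as does the ring pointer near (258,247), which is partly hidden. I'll release, back off and measure both pointers.

```bash
python3 - <<'E'
from h import *
bot.grip(.055);print(bot.read_state()["force"])
bot.move_l(hob(P0,pan(.10)),speed=.1)
def look(n):
    m=shot(n);W=dict(np.load(f"pics/{n}.npz"))
    for o in(.014,.0235):
        for b in blobs(W,m,o):print(n,o,b)
    return W,m
for n,r in (("w6",-.8),("w7",.3)):
    bot.reach(hob(P0,pan(.18)),quat(toolrot(P0[2],r)));W,m=look(n)
    v=rectify(W,m,.02)[:,:,:];cv2.imwrite(f"pics/{n}r.png",cv2.resize(v,(400,400)))
cv2.imwrite("pics/cmp.png",np.hstack([cv2.imread("pics/w6r.png"),cv2.imread("pics/w7r.png")]));print(bot.read_state()["t"])
E
```

```text
[-0.80222377 -0.43714139 -0.96617241]
w6 0.014 {'area': np.float64(15.4375), 'c': array([ 11.2, -10.6]), 'rad': np.float64(15.5), 'ang': np.float64(2.329), 'dir': np.float64(2.37), 'len': np.float64(7.0), 'wid': np.float64(2.2)}
w6 0.014 {'area': np.float64(36.03125), 'c': array([ 18.8, -19.3]), 'rad': np.float64(27.0), 'ang': np.float64(2.368), 'dir': np.float64(2.392), 'len': np.float64(13.2), 'wid': np.float64(2.8)}
w6 0.0235 {'area': np.float64(14.703125), 'c': array([ 12.6, -12. ]), 'rad': np.float64(17.4), 'ang': np.float64(2.333), 'dir': np.float64(2.368), 'len': np.float64(6.8), 'wid': np.float64(2.2)}
w6 0.0235 {'area': np.float64(33.8125), 'c': array([ 20. , -20.4]), 'rad': np.float64(28.6), 'ang': np.float64(2.366), 'dir': np.float64(2.393), 'len': np.float64(12.8), 'wid': np.float64(2.7)}
w7 0.014 {'area': np.float64(17.203125), 'c': array([14.4, -9.9]), 'rad': np.float64(17.4), 'ang': np.float64(2.174), 'dir': np.float64(2.376), 'len': np.float64(7.1), 'wid': np.float64(2.4)}
w7 0.014 {'area': np.float64(38.0625), 'c': array([ 18.5, -18.9]), 'rad': np.float64(26.5), 'ang': np.float64(2.365), 'dir': np.float64(2.398), 'len': np.float64(13.2), 'wid': np.float64(2.9)}
w7 0.0235 {'area': np.float64(16.078125), 'c': array([ 13.2, -11.9]), 'rad': np.float64(17.8), 'ang': np.float64(2.306), 'dir': np.float64(2.375), 'len': np.float64(6.9), 'wid': np.float64(2.3)}
w7 0.0235 {'area': np.float64(35.578125), 'c': array([ 17.2, -20.6]), 'rad': np.float64(26.9), 'ang': np.float64(2.445), 'dir': np.float64(2.397), 'len': np.float64(12.7), 'wid': np.float64(2.8)}
21.8
```

View pics/cmp.png

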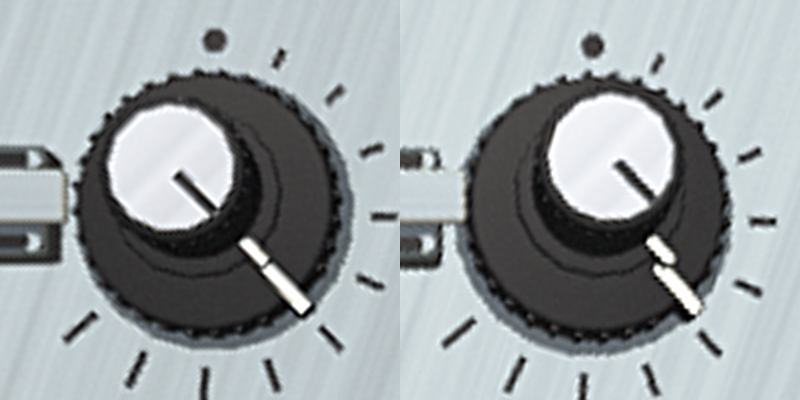

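The rectified views show the inner and outer pointers collinear (2.372 vs about 2.39 rad by direction, under 1.5° apart). The ring has not moved, the tab is open and the arm is clear, so I'm handing it in.

```bash
python3 -c "
from bench import bot
print(bot.sign_off())"
```

```text
the job is handed in; nothing more can be done
None
```

The job is handed in at about 22 s: the child-lock is fully open (20.2 mm, at its stop), the inner knob sits at about 2.37 rad, within about 0.02 rad of the outer ring's pointer, the ring measures unchanged, and the arm worked clear of the cup, shaker, spoon and thermometer, though I did not re-measure those afterwards.

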